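# Put the loose nuts away in the parts drawer in order of size

## Task

Put the four loose hexagon nuts on the rubber mat away in the pale blue parts drawer, one nut to each insert box and in order of size: the smallest in the box at the drawer's front, where the label card and finger pull are, then larger box by box to the largest at the back. Each nut must end lying flat on the floor of its box. Leave the washer and the bolt where they lie on the mat.

Things in the scene. Friction and masses are not known exactly. Their poses are not given: they have to be found in the camera images.
- nut_m12_center (a point): the smallest of the four loose plain steel hexagon nuts: 18 mm across the flats, 21 mm across the corners, 10.8 mm high, bore 10.6 mm. Lies flat on the black rubber mat (mat top 3 mm above the bench). The point is the nut's centre, half-way up; z is the bore axis (up), y is square to one pair of flats; the other flats are at 60 degree steps
- nut_m18_center (a point): the second smallest of the four loose plain steel hexagon nuts: 27 mm across the flats, 31 mm across the corners, 15.8 mm high, bore 16 mm. Lies flat on the black rubber mat (mat top 3 mm above the bench). The point is the nut's centre, half-way up; z is the bore axis (up), y is square to one pair of flats; the other flats are at 60 degree steps
- nut_m24_center (a point): the second largest of the four loose plain steel hexagon nuts: 36 mm across the flats, 42 mm across the corners, 21.5 mm high, bore 21.5 mm. Lies flat on the black rubber mat (mat top 3 mm above the bench). The point is the nut's centre, half-way up; z is the bore axis (up), y is square to one pair of flats; the other flats are at 60 degree steps
- nut_m30_center (a point): the largest of the four loose plain steel hexagon nuts: 46 mm across the flats, 53 mm across the corners, 25.6 mm high, bore 27 mm. Lies flat on the black rubber mat (mat top 3 mm above the bench). The point is the nut's centre, half-way up; z is the bore axis (up), y is square to one pair of flats; the other flats are at 60 degree steps
- box_1: the open insert box at the drawer's front, next to the sloping label card and finger pull, of four equal pale blue ones in a row along a pale blue drawer fixed to the bench. Inside 69 mm (x) by 106 mm (y), walls and floor 2 mm, 38 mm high, 74 mm pitch. Origin: centre of its underside, 3 mm above the bench; x along the row towards the drawer's back, z up. Front panel 44 mm high; pull juts out 31 mm
- box_2: the open insert box second from the front, of four equal pale blue ones in a row along a pale blue drawer fixed to the bench. Inside 69 mm (x) by 106 mm (y), walls and floor 2 mm, 38 mm high, 74 mm pitch. Origin: centre of its underside, 3 mm above the bench; x along the row towards the drawer's back, z up
- box_3: the open insert box third from the front, of four equal pale blue ones in a row along a pale blue drawer fixed to the bench. Inside 69 mm (x) by 106 mm (y), walls and floor 2 mm, 38 mm high, 74 mm pitch. Origin: centre of its underside, 3 mm above the bench; x along the row towards the drawer's back, z up
- box_4: the open insert box at the back, farthest from the label card, of four equal pale blue ones in a row along a pale blue drawer fixed to the bench. Inside 69 mm (x) by 106 mm (y), walls and floor 2 mm, 38 mm high, 74 mm pitch. Origin: centre of its underside, 3 mm above the bench; x along the row towards the drawer's back, z up
- washer: bystander on the mat: a round flat steel washer, 56 mm across, hole 31 mm, 4 mm thick; origin at the centre of its underside
- bolt_center (a point): bystander on the mat: a steel hexagon bolt lying on its side, 60 mm long, head 24 mm across flats, shank 16 mm; the point is half-way along its axis, about 10 mm above the mat, x along the shank away from the head

How it is judged:
At the end, for the whole second after the job is handed in: Each nut lies flat (within 0.2 rad) on the floor of its own insert box, its centre no more than 4 mm above that of a nut resting there and inside the box's walls, sizes rising from the front box to the back box; all released and at rest (x of nut_m12_center in the frame of box_1 between -0.0285 and 0.0285 m and y of nut_m12_center in the frame of box_1 between -0.047 and 0.047 m and z of nut_m12_center in the frame of box_1 below 0.0114 m and angle between the z axis of nut_m12_center and the z axis of box_1, either way round below 0.2 rad and linear speed of each of nut_m12, nut_m18, nut_m24, nut_m30 below 0.02 m/s and x of nut_m18_center in the frame of box_2 between -0.024 and 0.024 m and y of nut_m18_center in the frame of box_2 between -0.0425 and 0.0425 m and z of nut_m18_center in the frame of box_2 below 0.0139 m and angle between the z axis of nut_m18_center and the z axis of box_2, either way round below 0.2 rad and x of nut_m24_center in the frame of box_3 between -0.0195 and 0.0195 m and y of nut_m24_center in the frame of box_3 between -0.038 and 0.038 m and z of nut_m24_center in the frame of box_3 below 0.0168 m and angle between the z axis of nut_m24_center and the z axis of box_3, either way round below 0.2 rad and x of nut_m30_center in the frame of box_4 between -0.0145 and 0.0145 m and y of nut_m30_center in the frame of box_4 between -0.033 and 0.033 m and z of nut_m30_center in the frame of box_4 below 0.0188 m and angle between the z axis of nut_m30_center and the z axis of box_4, either way round below 0.2 rad); the robot touches nothing.
It fails at once if the washer was moved by more than 25 mm (distance of washer from where it was at the start of the episode above 0.025 m).
It fails at once if the bolt was moved by more than 25 mm (distance of bolt_center from where it was at the start of the episode above 0.025 m).
It also fails if it takes over 102 s, if anything falls off the work surface, if the arm or the gripper's body presses on something with over 40 N, if the wrist force passes 120 N, or if a joint passes its speed limit or range.

## Robot

A 7-joint arm with a two-finger parallel gripper is mounted at the origin on the work surface. World frame = base frame: x ahead of the robot, y to its left, z up, the work surface at z = 0. Lengths are in m, angles in rad, forces in N, time in s.
With the tool pointing down it reaches from about 0.35 to 0.9 m from the base axis. Payload 19.9 kg.
Tool frame: the origin (TCP) lies on the centre line of the jaws, within the pads' length; the fingertips stand 22 mm ahead of it and the grasp point (between the pads) lies 3 mm ahead of it; z points along the fingers, y is the line along which they close (so a half turn about z gives the same grasp; the last joint's range is limited). The gripper opens to 85 mm and grips with 20 to 120 N. Pads are 22 mm wide; open, the fingers measure 114 mm over their backs; the gripper's body (76 mm by 85 mm) begins 54 mm behind the grasp point. The pads swing forward as they close: fully open they stand 13 mm farther back than shut.
Start: joints at [1.276, 0.417, -0.01, 1.614, 0.005, 1.111, -0.053], TCP at [0.157, -0.605, 0.253] pointing down, gripper open.
Joint ranges: [-2.81, 2.81], [-0.39, 2.02], [-1.27, 1.25], [0.06, 2.57], [-1.19, 4.33], [0.19, 2], [-2.82, 2.82]. Speed limits (rad/s): [1.89, 1.89, 2.39, 2.39, 3.01, 3.01, 3.01].

## Interface

Orientations are given as a 3x3 rotation matrix whose columns are the frame's x, y, z axes.
In Python, from rig import robot gives the robot as it stands.
- The arm moves only by the tool servo_tool, never from a script. Its arguments are lists of equal length, an entry for each row: "twist": the turn, a rotation vector about the tool's x, y, z in degrees, a list of three; "travel": the shift along the tool's x, y, z in m, a list of three; "gripper": the gripper command: -1 is fully open, 1 is shut, values between are in proportion. In form: {"twist": [[ax, ay, az], ...], "travel": [[dx, dy, dz], ...], "gripper": [gripper, ...]}. A call has 1 to 8 rows; each row is the pose to reach, as a shift and turn from the pose commanded when the call began, along the tool's axes at that moment; what a row does not reach only later rows make up. A row lasts 1/8 s, in which the tool goes at most 62.5 mm and 10.7 degrees, less where a joint would pass 70% of its speed; a pose out of reach is approached as far as the arm can. A call with a gripper value outside its range is refused whole. The fingers move at their own pace and stop on an object; "squeeze" is the grip in N (left out, the last holds). Time passes only in rows, so rows that repeat a pose let the fingers close. It gives the time, the measured TCP pose, the force, the opening and the grip force at its end, in the units of the state.
- robot.sense(): the state, without advancing time (a new reading comes with each control period).
- robot.grab_frame(name): name is "scene" or "side" or "wrist"; returns a dict with "frame" (384x512x3 uint8, red, green, blue), "camera_matrix" (3x3 intrinsics, pixels), "camera_from_world" (4x4, takes a point from world to camera coordinates). Camera axes: x right, y down, z forward; pixel columns grow to the right and rows downward; lengths in m; the calibration is good to about 2 mm. A picture is of the moment at which its call begins. There is no depth.
- robot.hand_in(): hands the job in; it is judged then, once.
The state is a dict: "clock": time; "joints": joint angles; "joint_vel": joint speeds; "effort": joint torques, N m; "eef_pos": TCP position; "tool_rot": TCP orientation; "contact_force": force on the tool from outside, world axes, zero at the start; "torque": the same for the moment, N m; "gripper_width": opening from 0.0 (shut) to 1.0 (fully open); "grasp_force": force on a finger pad.
Only numpy, scipy, OpenCV 4.12 (cv2) and the standard library are available. Lean on these libraries where they do the work, as an engineer would, in place of code of your own. Each camera call takes 0.05 s, during which the arm holds its last target. There are 200 camera calls.

## Working session

There is one attempt and no reset: what is moved stays moved. The work goes in short steps, Python scripts to look and compute and a tool call to move; the robot and the scene stay as the last step left them, time stands still between calls to the robot, and variables do not carry over. Pictures are saved under pics/ and viewed, at most 14 in all, crops included, and the job is handed in when it is done.

Besides the shell and the picture viewer there is one more tool, called after ">>>" by a JSON object that holds its "fn" and its "kwargs", one argument or row to a line. servo_tool: Moves the arm, as the interface text tells. Its arguments: {"type":"object","properties":{"twist":{"type":"array"},"travel":{"type":"array"},"gripper":{"type":"array"},"squeeze":{"type":"number"}},"required":["twist","travel","gripper"]}

```bash
mkdir -p pics; cat > h.py <<'E'
import numpy as np, cv2, json
from rig import robot
def snap(n,f):
    d=robot.grab_frame(n); cv2.imwrite(f'pics/{f}.png',d['frame'][:,:,::-1])
    np.savez(f'pics/{f}.npz',K=d['camera_matrix'],T=d['camera_from_world'],im=d['frame'])
def ray(f,uv,z):
    d=np.load(f'pics/{f}.npz');R=d['T'][:3,:3];t=d['T'][:3,3]
    c=-R.T@t; v=R.T@np.linalg.solve(d['K'],[uv[0],uv[1],1.]); return c+v*(z-c[2])/v[2]
def proj(f,p):
    d=np.load(f'pics/{f}.npz'); q=d['K']@(d['T'][:3,:3]@np.array(p)+d['T'][:3,3]); return q[:2]/q[2]
E
python3 - <<'E'
from h import *
for n in ('scene','side','wrist'): snap(n,n+'0')
a=[cv2.imread(f'pics/{n}0.png') for n in('scene','side','wrist')]
cv2.imwrite('pics/s0.png',cv2.resize(a[0],(800,600),interpolation=2)); cv2.imwrite('pics/d0.png',np.hstack([cv2.resize(x,(400,300),interpolation=cv2.INTER_AREA) for x in a[1:]]))
s=robot.sense(); print(s['eef_pos'],s['tool_rot'],s['clock'],s['contact_force'])
for n in('scene0','side0','wrist0'):
    d=np.load(f'pics/{n}.npz');T=d['T'];print(n,-T[:3,:3].T@T[:3,3],T[2,:3],d['K'][0,0])
E
```

```text
[ 0.15687788 -0.60474424  0.25279631] [[ 9.67953945e-01  2.51127577e-01 -3.16001172e-04]
 [ 2.51127764e-01 -9.67953512e-01  9.19328057e-04]
 [-7.50058172e-05 -9.69223888e-04 -9.99999527e-01]] 0.15 [0.84247031 0.31061115 0.32863887]
scene0 [ 0.9915537  -0.3296396   0.55486881] [-0.60398133  0.41619147 -0.67969936] 353.1999244378426
side0 [ 0.04229227 -0.48679412  0.50063399] [ 0.59528789  0.57368281 -0.56260142] 393.6623253859437
wrist0 [ 0.23145328 -0.58500407  0.37268301] [-0.29636667 -0.07723051 -0.95194656] 339.6321995396674
```

View pics/s0.png

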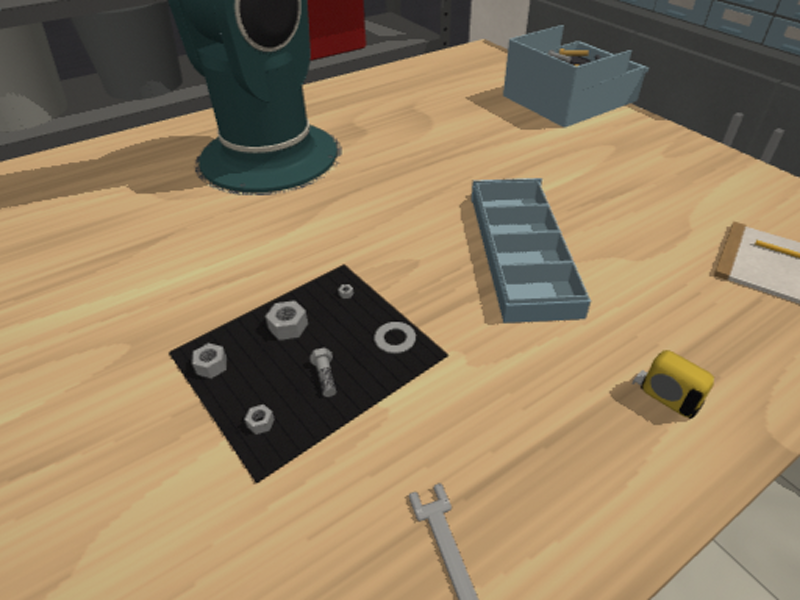

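View pics/d0.png

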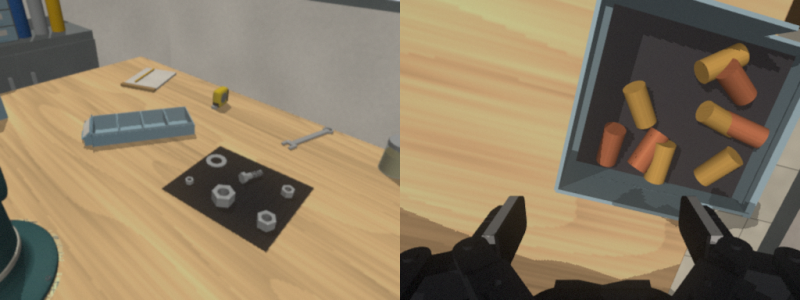

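The scene view shows the mat with M30 at (287,318), M24 at (209,360), M18 at (259,418), M12 at (346,290), washer at (395,337) and bolt at (323,372), with the drawer at right. The side view suggests the pull is at the drawer's end nearest the robot. I'll enlarge both views.

```bash
python3 - <<'E'
from h import *
a=cv2.imread('pics/side0.png')[125:335,90:410]; 
cv2.imwrite('pics/c1.png',cv2.resize(a,(800,525),interpolation=2))
b=cv2.imread('pics/scene0.png')[100:310,100:388]
cv2.imwrite('pics/c2.png',cv2.resize(b,(800,583),interpolation=2))
E
```

```text
(no output)
```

View pics/c1.png

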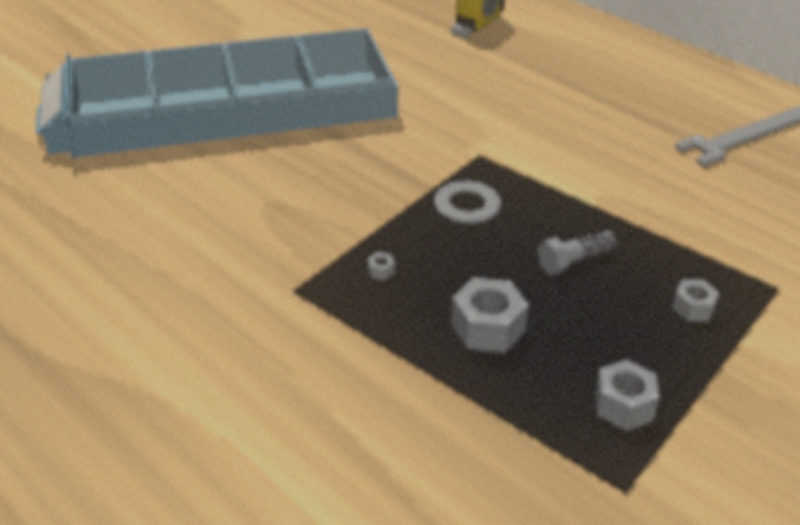

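View pics/c2.png

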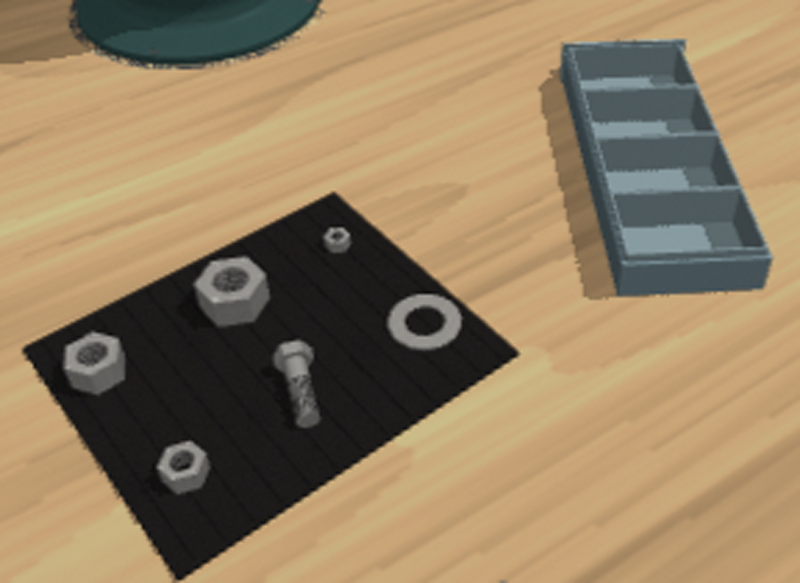

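Both crops agree: the label card and pull are at the robot end of the drawer (crop 1 (50,100)), so box_1 is nearest the robot.

```bash
python3 - <<'E'
from h import *
np.set_printoptions(precision=4,suppress=True)
S=lambda u:np.array(u)/2.778+100-.3
D=lambda u:np.array(u)/2.5+[90,125]-.3
for n,a,b,z in [('m12',(337,236),(381,261),.0138),('m18',(183,461),(698,293),.0188),('m24',(94,354),(629,384),.0245),('m30',(232,279),(491,303),.0286),('washer',(425,321),(467,201),.007)]:
    print(n,ray('scene0',S(a),z)[:2],ray('side0',D(b),z)[:2])
for p in [(563,44),(685,42),(768,257),(620,264)]: print('drawer',ray('scene0',S(p),.042)[:2])
for p in [(68,55),(72,152),(397,85),(368,32),(394,118)]: print('side',ray('side0',D(p),.0 if p[1]>100 else .042)[:2])
print('bolt',ray('scene0',S((293,355)),.015)[:2],ray('scene0',S((306,415)),.015)[:2])
E
```

```text
m12 [ 0.4513 -0.0788] [ 0.4494 -0.0766]
m18 [ 0.5873 -0.2686] [ 0.5857 -0.2686]
m24 [ 0.4718 -0.2854] [ 0.4691 -0.2855]
m30 [ 0.4628 -0.1745] [ 0.4604 -0.1757]
washer [ 0.5649 -0.0677] [ 0.5616 -0.0659]
drawer [0.3629 0.2265]
drawer [0.4282 0.327 ]
drawer [0.6848 0.1636]
drawer [0.627  0.0669]
side [0.4252 0.3324]
side [0.3677 0.2396]
side [0.6143 0.0699]
side [0.67   0.1668]
side [0.6193 0.0781]
bolt [ 0.5448 -0.1674] [ 0.5972 -0.1849]
```

>>> {"fn": "servo_tool", "kwargs": {
  "twist": [
    [0, 0, 0],
    [0, 0, 0],
    [0, 0, 0],
    [0, 0, 0],
    [0, 0, 0],
    [0, 0, 0],
    [0, 0, 0],
    [0, 0, 0]
  ],
  "travel": [
    [0.048, -0.035, 0],
    [0.096, -0.07, 0],
    [0.144, -0.105, 0],
    [0.192, -0.14, 0],
    [0.24, -0.174, 0],
    [0.288, -0.209, 0],
    [0.336, -0.244, 0],
    [0.384, -0.278, 0]
  ],
  "gripper": [-1, -1, -1, -1, -1, -1, -1, -1]
}}

```text
clock: 1.15
eef_pos: [0.4597, -0.2378, 0.2534]
tool_rot: [[0.968, 0.251, 0.0], [0.251, -0.968, -0.0], [0.0, 0.0, -1.0]]
contact_force: [0.7, -0.7, 0.5]
gripper_width: 0.997
grasp_force: 0.0
```

```bash
python3 - <<'E'
from h import *
snap('wrist','w1'); a=cv2.imread('pics/w1.png'); cv2.imwrite('pics/w1b.png',cv2.resize(a,(800,600),interpolation=2))
s=robot.sense();print(s['joints'],s['eef_pos'])
E
```

```text
[ 0.64713806  0.23894823 -0.28154974  1.86909081  0.07309572  1.04269894
 -0.97321388] [ 0.46419603 -0.23111893  0.25350665]
```

View pics/w1b.png

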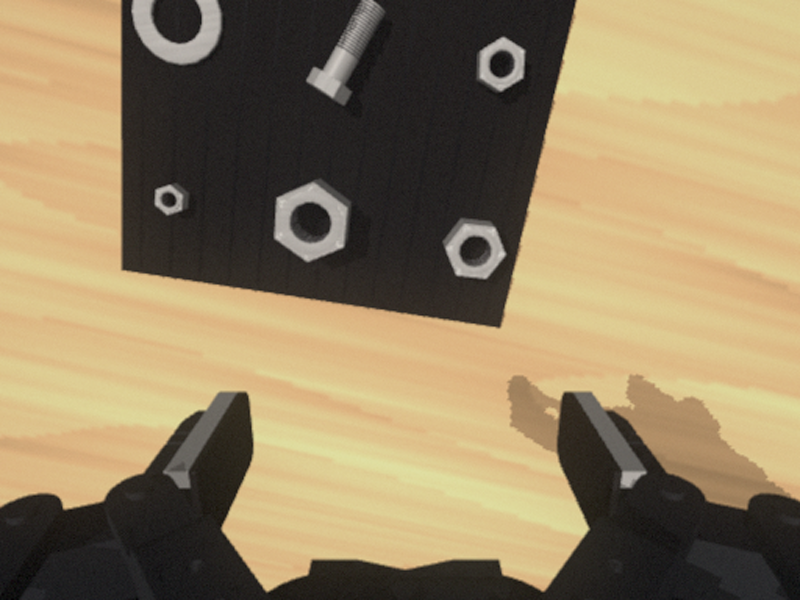

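```bash
cat >> h.py <<'E'
def fit(f,c,af,bore,zt,N=240,s=.00035):
    d=np.load(f'pics/{f}.npz')
    g=cv2.cvtColor(d['im'],cv2.COLOR_RGB2GRAY).astype(np.float32)
    i=np.arange(N)-N/2
    X,Y=np.meshgrid(c[0]+i*s,c[1]+i*s)
    P=np.stack([X,Y,np.full_like(X,zt)],-1)@d['T'][:3,:3].T+d['T'][:3,3]; q=P@d['K'].T; q=(q/q[...,2:]).astype(np.float32)
    W=cv2.remap(g,q[...,0],q[...,1],1)
    ii=(np.arange(N)-N/2)*s; A,B=np.meshgrid(ii,ii)
    best=None
    for th in np.radians(np.arange(0,60,2)):  # th: direction of a flat's normal
        h=np.max([np.abs(A*np.cos(th+k*np.pi/3)+B*np.sin(th+k*np.pi/3)) for k in range(3)],0)
        r=np.hypot(A,B)
        m1=((h<af/2)&(r>bore/2+.001)).astype(np.float32); m2=((h>af/2+.0005)&(h<af/2+.004)).astype(np.float32)
        K=m1/m1.sum()-m2/m2.sum()
        F=cv2.filter2D(W,-1,K)
        w=N//4; Fi=F[w:-w,w:-w]
        k=np.unravel_index(Fi.argmax(),Fi.shape)
        if best is None or Fi[k]>best[0]: best=(Fi[k],c[0]+(k[1]+w-N/2)*s,c[1]+(k[0]+w-N/2)*s,np.degrees(th))
    return best
NUTS={'m12':(.018,.0106,.0138,(.4505,-.0777)),'m18':(.027,.016,.0188,(.5865,-.2686)),'m24':(.036,.0215,.0245,(.4705,-.2855)),'m30':(.046,.027,.0286,(.4616,-.175))}
E
python3 - <<'E'
from h import *
im=cv2.imread('pics/w1.png'); im=cv2.resize(im,None,fx=2,fy=2,interpolation=2)
for n,(af,b,z,c) in NUTS.items():
    r=fit('w1',c,af,b,z); print(n,np.round(r,4))
    pts=[proj('w1',[r[1]+af/3**.5*np.cos(np.radians(r[3]+30+60*k)),r[2]+af/3**.5*np.sin(np.radians(r[3]+30+60*k)),z]) for k in range(6)]
    cv2.polylines(im,[np.int32(np.array(pts)*2+.5)],True,(0,0,255),1)
cv2.imwrite('pics/o.png',im[:400,150:750])
E
```

```text
m12 [ 1.109648e+02  4.474000e-01 -7.700000e-02  3.000000e+01]
m18 [131.9099   0.583   -0.2676  46.    ]
m24 [112.5021   0.467   -0.2848   8.    ]
m30 [120.3916   0.4592  -0.1743  36.    ]
```

View pics/o.png

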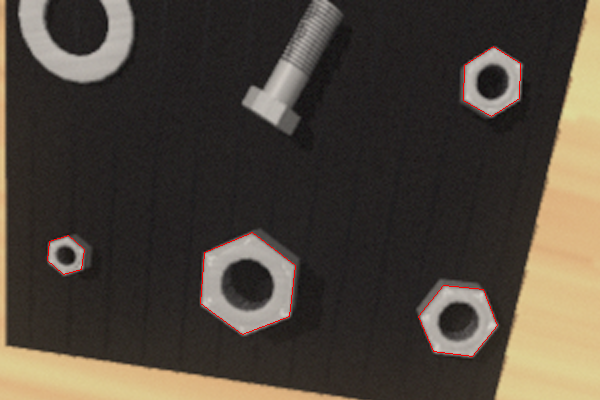

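The overlay fits all four top faces well: M12 at crop (67,255), M30 (249,283), M24 (459,320), M18 (492,81). I'll start with M30.

>>> {"fn": "servo_tool", "kwargs": {
  "twist": [
    [0, 0, 4],
    [0, 0, 8.6],
    [0, 0, 8.6],
    [0, 0, 8.6],
    [0, 0, 8.6],
    [0, 0, 8.6],
    [0, 0, 8.6]
  ],
  "travel": [
    [0.005, -0.025, 0.03],
    [0.011, -0.055, 0.05],
    [0.011, -0.055, 0.1],
    [0.011, -0.055, 0.145],
    [0.011, -0.055, 0.17],
    [0.011, -0.055, 0.17],
    [0.011, -0.055, 0.17]
  ],
  "gripper": [-0.6, -0.6, -0.6, -0.6, -0.6, -0.6, -0.6],
  "squeeze": 50
}}

```text
clock: 2.08
eef_pos: [0.4561, -0.1836, 0.0842]
tool_rot: [[0.995, 0.103, 0.001], [0.103, -0.995, -0.0], [0.001, 0.0, -1.0]]
contact_force: [0.5, -0.6, -0.5]
gripper_width: 0.799
grasp_force: 0.0
```

```bash
cat >> h.py <<'E'
def goto(x,y,z,ydeg,f=None):
    "travel and twist in tool axes from the present pose to TCP x,y,z with tool y at ydeg (world)"
    s=robot.sense(); R=np.array(s['tool_rot']); p=np.array(s['eef_pos'])
    a=np.degrees(np.arctan2(R[1,1],R[0,1])); d=(ydeg-a+90)%180-90
    print('at',p.round(4),'ang',round(a,1),'w',round(s['gripper_width'],3),'travel',(R.T@(np.array([x,y,z])-p)).round(4),'twist',round(-d,1),'alt',round(-d+np.sign(d)*180,1),'j7',round(s['joints'][6],2))
E
python3 - <<'E'
from h import *
goto(.461,-.175,.027,-84)
snap('wrist','w2'); print(fit('w2',NUTS['m30'][3],*NUTS['m30'][:3]))
E
```

```text
at [ 0.4561 -0.1836  0.0842] ang -84.1 w 0.799 travel [ 0.0057 -0.0081  0.0572] twist -0.1 alt 179.9 j7 -1.3
(np.float32(137.41139), np.float64(0.45915), np.float64(-0.17359999999999998), np.float64(36.0))
```

>>> {"fn": "servo_tool", "kwargs": {
  "twist": [
    [0, 0, 0],
    [0, 0, 0],
    [0, 0, 0],
    [0, 0, 0],
    [0, 0, 0],
    [0, 0, 0],
    [0, 0, 0],
    [0, 0, 0]
  ],
  "travel": [
    [0.005, -0.0085, 0.01],
    [0.005, -0.0085, 0.04],
    [0.005, -0.0085, 0.057],
    [0.005, -0.0085, 0.057],
    [0.005, -0.0085, 0.057],
    [0.005, -0.0085, 0.057],
    [0.005, -0.0085, 0.057],
    [0.005, -0.0085, 0.057]
  ],
  "gripper": [-0.6, -0.6, -0.6, -0.6, 1, 1, 1, 1],
  "squeeze": 50
}}

```text
clock: 3.12
eef_pos: [0.4603, -0.1746, 0.0273]
tool_rot: [[0.995, 0.103, 0.001], [0.103, -0.995, -0.0], [0.001, 0.001, -1.0]]
contact_force: [-1.4, 1.7, 6.7]
gripper_width: 0.527
grasp_force: 51.8
```

>>> {"fn": "servo_tool", "kwargs": {
  "twist": [
    [0, 0, 0],
    [0, 0, 0],
    [0, 0, 6],
    [0, 0, 14],
    [0, 0, 22],
    [0, 0, 30],
    [0, 0, 38.3],
    [0, 0, 38.3]
  ],
  "travel": [
    [0, 0, -0.04],
    [0, 0, -0.09],
    [0.03, -0.045, -0.12],
    [0.06, -0.095, -0.155],
    [0.095, -0.145, -0.155],
    [0.125, -0.195, -0.155],
    [0.157, -0.245, -0.155],
    [0.188, -0.295, -0.155]
  ],
  "gripper": [1, 1, 1, 1, 1, 1, 1, 1]
}}

```text
clock: 4.12
eef_pos: [0.6168, 0.1402, 0.182]
tool_rot: [[0.843, -0.537, 0.001], [-0.537, -0.843, -0.0], [0.001, -0.0, -1.0]]
contact_force: [0.3, -0.8, -0.7]
gripper_width: 0.529
grasp_force: 52.5
```

>>> {"fn": "servo_tool", "kwargs": {
  "twist": [
    [0, 0, 0],
    [0, 0, 0]
  ],
  "travel": [
    [0, 0, 0],
    [0, 0, 0]
  ],
  "gripper": [1, 1]
}}

```text
clock: 4.38
eef_pos: [0.616, 0.138, 0.1814]
tool_rot: [[0.845, -0.535, -0.0], [-0.535, -0.845, -0.0], [-0.0, 0.0, -1.0]]
contact_force: [-0.0, -1.4, -2.3]
gripper_width: 0.525
grasp_force: 52.5
```

```bash
python3 - <<'E'
from h import *
goto(.617,.138,.031,-122.3)
snap('wrist','w3'); a=cv2.imread('pics/w3.png'); cv2.imwrite('pics/w3b.png',cv2.resize(a,(800,600),interpolation=2))
E
```

```text
at [0.616  0.138  0.1814] ang -122.4 w 0.525 travel [ 0.0008 -0.0006  0.1504] twist -0.1 alt 179.9 j7 -2.51
```

View pics/w3b.png

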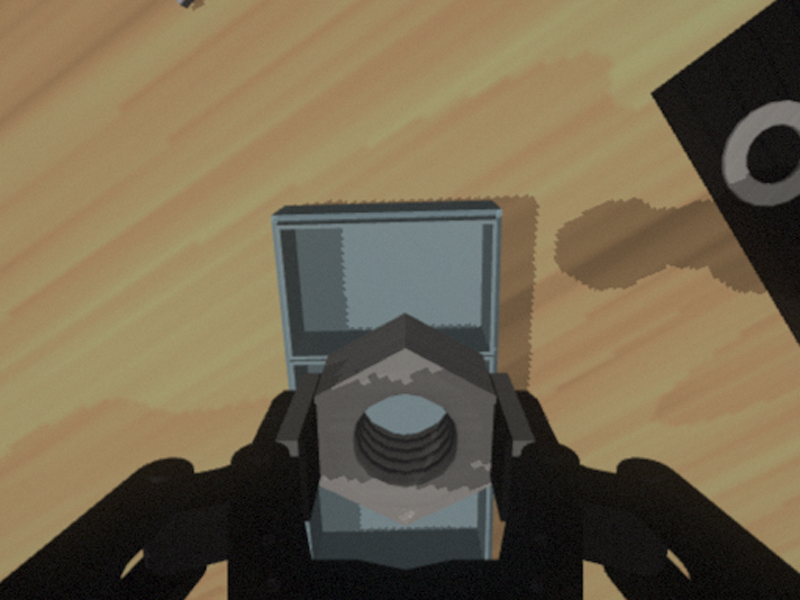

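The frame shows box_4 ahead of the held nut: back rim from (276,217) to (499,212), divider between boxes 3 and 4 at (290,358)–(496,356).

```bash
python3 - <<'E'
from h import *
P={n:ray('w3',np.array(p)/1.5625,.041)[:2] for n,p in dict(bl=(277,218),br=(499,213),dl=(290,358),dr=(496,356)).items()}
for k,v in P.items(): print(k,v.round(4))
b=(P['bl']+P['br'])/2;d=(P['dl']+P['dr'])/2
print('depth',np.linalg.norm(b-d),'wid',np.linalg.norm(P['bl']-P['br']),np.linalg.norm(P['dl']-P['dr']))
for v in (P['br']-P['bl'],P['dr']-P['dl'],b-d,P['bl']-P['dl'],P['br']-P['dr']): print(np.degrees(np.arctan2(v[1],v[0])))
print((b+d)/2)
E
```

```text
bl [0.6769 0.1727]
br [0.6205 0.0791]
dl [0.6125 0.2118]
dr [0.5543 0.118 ]
depth 0.07605146196579479 wid 0.10927588641452553 0.11037634120204434
-121.08865004463472
-121.79339412091875
-30.864877961599067
-31.27795503237533
-30.459132014564616
[0.61605774 0.14537453]
```

```bash
cat >> h.py <<'E'
def grid(f,c4,ang,out,x0,y0,w,h,k):
    u=np.array([np.cos(np.radians(ang)),np.sin(np.radians(ang))]); v=np.array([-u[1],u[0]]); c4=np.array(c4)
    im=cv2.resize(cv2.imread(f'pics/{f}.png')[y0:y0+h,x0:x0+w],None,fx=k,fy=k,interpolation=2)
    for i in range(4):
        c=c4-u*.074*i
        q=[proj(f,[*(c+a*.0345*u+b*.053*v),.041]) for a,b in ((1,1),(1,-1),(-1,-1),(-1,1))]
        cv2.polylines(im,[np.int32((np.array(q)+.5-[x0,y0])*k*16)],True,(0,0,255),1,cv2.LINE_AA,4)
    cv2.imwrite(f'pics/{out}.png',im); return im
E
python3 - <<'E'
from h import *
snap('scene','s2');snap('side','d2')
a=grid('scene0',(.616,.1455),-31.2,'g1',290,100,110,120,4.5); b=grid('side0',(.616,.1455),-31.2,'g2',95,125,170,75,4.5)
b=cv2.resize(b,(int(b.shape[1]*.38),int(b.shape[0]*.38))) if 0 else b
W=max(a.shape[1],b.shape[1]); 
b=cv2.resize(b,None,fx=.4,fy=.4)
cv2.imwrite('pics/g.png',np.hstack([a,cv2.copyMakeBorder(b,0,a.shape[0]-b.shape[0],0,0,0)]))
E
```

```text
(no output)
```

View pics/g.png

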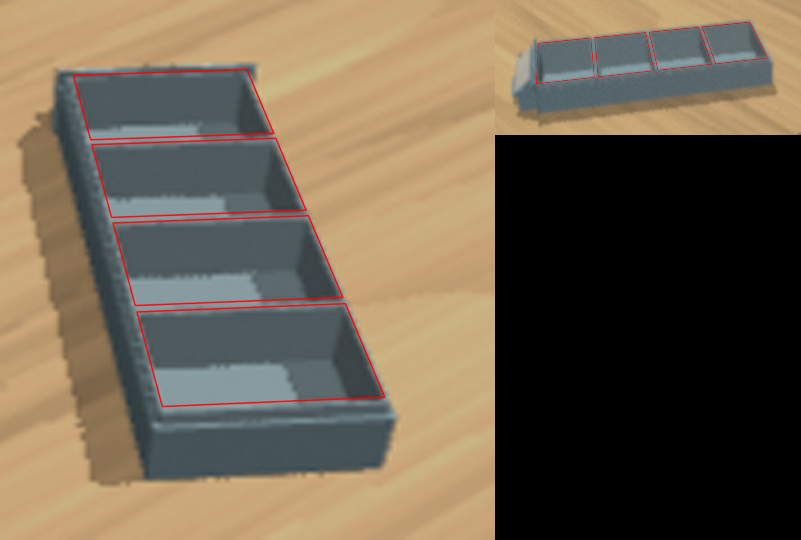

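The projected box grid sits on the rims in both views, so the drawer pose is good. Next I lower M30.

>>> {"fn": "servo_tool", "kwargs": {
  "twist": [
    [0, 0, -1.2],
    [0, 0, -1.2],
    [0, 0, -1.2],
    [0, 0, -1.2],
    [0, 0, -1.2],
    [0, 0, -1.2],
    [0, 0, -1.2],
    [0, 0, -1.2]
  ],
  "travel": [
    [-0.004, -0.006, 0.03],
    [-0.004, -0.006, 0.07],
    [-0.004, -0.006, 0.11],
    [-0.004, -0.006, 0.138],
    [-0.004, -0.006, 0.148],
    [-0.004, -0.006, 0.151],
    [-0.004, -0.006, 0.151],
    [-0.004, -0.006, 0.151]
  ],
  "gripper": [1, 1, 1, 1, 1, 1, 1, 1]
}}

```text
clock: 5.52
eef_pos: [0.6166, 0.1457, 0.0313]
tool_rot: [[0.856, -0.517, 0.001], [-0.517, -0.856, 0.0], [0.001, -0.001, -1.0]]
contact_force: [0.4, 0.3, -1.2]
gripper_width: 0.527
grasp_force: 52.4
```

>>> {"fn": "servo_tool", "kwargs": {
  "twist": [
    [0, 0, 0],
    [0, 0, 0],
    [0, 0, 0],
    [0, 0, 0],
    [0, 0, 0],
    [0, 0, 0],
    [0, 0, 0]
  ],
  "travel": [
    [0, 0, 0],
    [0, 0, 0],
    [0, 0, 0],
    [0, 0, -0.03],
    [0, 0, -0.08],
    [0, 0, -0.13],
    [0, 0, -0.16]
  ],
  "gripper": [-0.4, -0.4, -0.4, -0.4, -0.4, -0.4, -0.4]
}}

```text
clock: 6.4
eef_pos: [0.6165, 0.1458, 0.193]
tool_rot: [[0.856, -0.517, 0.002], [-0.517, -0.856, 0.001], [0.002, -0.002, -1.0]]
contact_force: [0.2, 0.2, -0.1]
gripper_width: 0.702
grasp_force: 0.0
```

```bash
python3 - <<'E'
from h import *
goto(.468,-.285,.10,-112)
goto(.468,-.285,.10,-52)
snap('wrist','w4'); a=grid('w4',(.616,.1455),-31.2,'w4b',0,0,512,384,1.5)
r=fit('w4',(.616,.1455),.046,.027,.0306);print(r)
E
```

```text
at [0.6165 0.1458 0.193 ] ang -121.2 w 0.702 travel [0.0956 0.4457 0.0924] twist -9.2 alt 170.8 j7 -2.51
at [0.6165 0.1458 0.193 ] ang -121.2 w 0.702 travel [0.0956 0.4457 0.0924] twist -69.2 alt 110.8 j7 -2.51
(np.float32(28.78223), np.float64(0.6146), np.float64(0.1462), np.float64(0.0))
```

View pics/w4b.png

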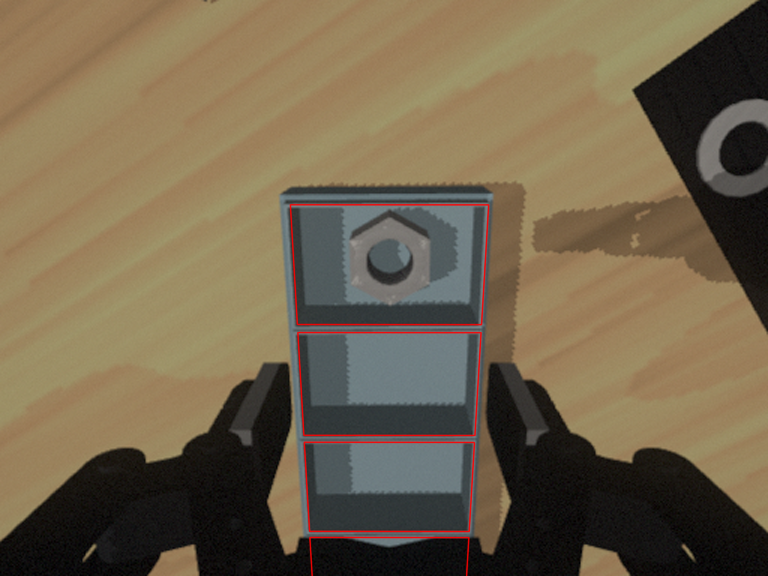

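M30 lies flat in box_4 at (390,255) within the red grid. Next M24.

>>> {"fn": "servo_tool", "kwargs": {
  "twist": [
    [0, 0, 0],
    [0, 0, -3],
    [0, 0, -6],
    [0, 0, -9.2],
    [0, 0, -9.2],
    [0, 0, -9.2],
    [0, 0, -9.2],
    [0, 0, -9.2]
  ],
  "travel": [
    [0.012, 0.056, 0],
    [0.024, 0.112, 0],
    [0.036, 0.168, 0],
    [0.048, 0.224, 0.01],
    [0.06, 0.28, 0.03],
    [0.072, 0.336, 0.05],
    [0.084, 0.39, 0.07],
    [0.0955, 0.4455, 0.092]
  ],
  "gripper": [-0.3, -0.3, -0.3, -0.3, -0.3, -0.3, -0.3, -0.3]
}}

```text
clock: 7.45
eef_pos: [0.4667, -0.2866, 0.0978]
tool_rot: [[0.928, -0.374, 0.001], [-0.374, -0.928, -0.0], [0.001, 0.0, -1.0]]
contact_force: [1.2, -0.9, 0.1]
gripper_width: 0.65
grasp_force: 0.0
```

>>> {"fn": "servo_tool", "kwargs": {
  "twist": [
    [0, 0, 0],
    [0, 0, 0],
    [0, 0, 0]
  ],
  "travel": [
    [0, 0, 0],
    [0, 0, 0],
    [0, 0, 0]
  ],
  "gripper": [-0.3, -0.3, -0.3]
}}

```text
clock: 7.82
eef_pos: [0.468, -0.284, 0.0986]
tool_rot: [[0.928, -0.372, 0.001], [-0.372, -0.928, 0.0], [0.001, -0.0, -1.0]]
contact_force: [-0.0, -0.6, -0.1]
gripper_width: 0.651
grasp_force: 0.0
```

```bash
python3 - <<'E'
from h import *
snap('wrist','w5'); r=fit('w5',NUTS['m24'][3],*NUTS['m24'][:3]);print(r)
goto(r[1],r[2],.027,-112)
E
```

```text
(np.float32(131.75647), np.float64(0.46699999999999997), np.float64(-0.2848), np.float64(8.0))
at [ 0.468  -0.2841  0.0987] ang -111.9 w 0.647 travel [-0.0007  0.0011  0.0717] twist 0.1 alt -179.9 j7 -1.55
```

>>> {"fn": "servo_tool", "kwargs": {
  "twist": [
    [0, 0, 0],
    [0, 0, 0],
    [0, 0, 0],
    [0, 0, 0],
    [0, 0, 0],
    [0, 0, 0],
    [0, 0, 0],
    [0, 0, 0]
  ],
  "travel": [
    [0, 0.001, 0.03],
    [0, 0.001, 0.06],
    [0, 0.001, 0.0715],
    [0, 0.001, 0.0715],
    [0, 0.001, 0.0715],
    [0, 0.001, 0.0715],
    [0, 0.001, 0.0715],
    [0, 0.001, 0.0715]
  ],
  "gripper": [-0.3, -0.3, -0.3, -0.3, 1, 1, 1, 1]
}}

```text
clock: 8.88
eef_pos: [0.4676, -0.2862, 0.0281]
tool_rot: [[0.927, -0.374, 0.002], [-0.374, -0.928, -0.001], [0.002, 0.0, -1.0]]
contact_force: [-0.7, 1.7, 5.1]
gripper_width: 0.409
grasp_force: 50.4
```

>>> {"fn": "servo_tool", "kwargs": {
  "twist": [
    [0, 0, 0],
    [0, 0, 0],
    [0, 0, 0]
  ],
  "travel": [
    [0, 0, -0.04],
    [0, 0, -0.08],
    [0, 0, -0.08]
  ],
  "gripper": [1, 1, 1]
}}

```text
clock: 9.25
eef_pos: [0.4685, -0.2869, 0.1104]
tool_rot: [[0.927, -0.374, 0.005], [-0.374, -0.927, -0.003], [0.006, 0.001, -1.0]]
contact_force: [0.2, 0.5, -1.2]
gripper_width: 0.409
grasp_force: 50.5
```

```bash
python3 - <<'E'
from h import *
goto(.5527,.1838,.12,-121.2)
E
```

```text
at [ 0.4685 -0.2869  0.1104] ang -112.0 w 0.409 travel [-0.0979 -0.468  -0.0106] twist 9.2 alt -170.8 j7 -1.55
```

>>> {"fn": "servo_tool", "kwargs": {
  "twist": [
    [0, 0, 0],
    [0, 0, 3],
    [0, 0, 6],
    [0, 0, 9.2],
    [0, 0, 9.2],
    [0, 0, 9.2],
    [0, 0, 9.2],
    [0, 0, 9.2]
  ],
  "travel": [
    [-0.012, -0.0585, -0.01],
    [-0.0245, -0.117, -0.02],
    [-0.0365, -0.175, -0.02],
    [-0.049, -0.234, -0.02],
    [-0.061, -0.292, -0.02],
    [-0.0735, -0.351, -0.02],
    [-0.0855, -0.409, -0.02],
    [-0.098, -0.468, -0.02]
  ],
  "gripper": [1, 1, 1, 1, 1, 1, 1, 1]
}}

```text
clock: 10.25
eef_pos: [0.551, 0.1865, 0.1267]
tool_rot: [[0.856, -0.518, 0.0], [-0.518, -0.856, -0.0], [0.0, 0.0, -1.0]]
contact_force: [0.6, -1.0, -0.3]
gripper_width: 0.409
grasp_force: 50.5
```

>>> {"fn": "servo_tool", "kwargs": {
  "twist": [
    [0, 0, 0],
    [0, 0, 0],
    [0, 0, 0]
  ],
  "travel": [
    [0, 0, 0],
    [0, 0, 0],
    [0, 0, 0]
  ],
  "gripper": [1, 1, 1]
}}

```text
clock: 10.62
eef_pos: [0.5511, 0.1833, 0.1267]
tool_rot: [[0.855, -0.519, -0.0], [-0.519, -0.855, -0.001], [0.0, 0.001, -1.0]]
contact_force: [-0.8, 0.1, -0.8]
gripper_width: 0.41
grasp_force: 50.6
```

```bash
python3 - <<'E'
from h import *
goto(.5527,.1838,.0315,-121.2)
E
```

```text
at [0.5511 0.1833 0.1267] ang -121.3 w 0.41 travel [ 0.0011 -0.0014  0.0952] twist -0.1 alt 179.9 j7 -2.62
```

>>> {"fn": "servo_tool", "kwargs": {
  "twist": [
    [0, 0, 0],
    [0, 0, 0],
    [0, 0, 0],
    [0, 0, 0],
    [0, 0, 0],
    [0, 0, 0]
  ],
  "travel": [
    [0.001, -0.001, 0.04],
    [0.001, -0.001, 0.075],
    [0.001, -0.001, 0.09],
    [0.001, -0.001, 0.0955],
    [0.001, -0.001, 0.0955],
    [0.001, -0.001, 0.0955]
  ],
  "gripper": [1, 1, 1, 1, 1, 1]
}}

```text
clock: 11.38
eef_pos: [0.5529, 0.1852, 0.0324]
tool_rot: [[0.856, -0.517, 0.001], [-0.517, -0.856, 0.001], [0.001, -0.001, -1.0]]
contact_force: [0.7, 1.4, -0.7]
gripper_width: 0.411
grasp_force: 50.6
```

>>> {"fn": "servo_tool", "kwargs": {
  "twist": [
    [0, 0, 0],
    [0, 0, 0],
    [0, 0, 0],
    [0, 0, 0],
    [0, 0, 0],
    [0, 0, 0],
    [0, 0, 0]
  ],
  "travel": [
    [0, 0, 0],
    [0, 0, 0],
    [0, 0, 0],
    [0, 0, -0.03],
    [0, 0, -0.08],
    [0, 0, -0.13],
    [0, 0, -0.15]
  ],
  "gripper": [-0.2, -0.2, -0.2, -0.2, -0.2, -0.2, -0.2]
}}

```text
clock: 12.25
eef_pos: [0.5532, 0.1854, 0.1844]
tool_rot: [[0.856, -0.517, 0.003], [-0.517, -0.856, 0.001], [0.002, -0.003, -1.0]]
contact_force: [0.5, -0.4, -0.4]
gripper_width: 0.596
grasp_force: 0.0
```

```bash
python3 - <<'E'
from h import *
goto(.585,-.268,.10,-74)
goto(.585,-.268,.10,-134)
snap('wrist','w6')
r=fit('w6',(.5527,.1838),.036,.0215,.0265);print(r)
print(robot.sense()['joints'])
E
```

```text
at [0.5532 0.1854 0.1844] ang -121.2 w 0.596 travel [0.2616 0.3718 0.084 ] twist -47.2 alt 132.8 j7 -2.6
at [0.5532 0.1854 0.1844] ang -121.2 w 0.596 travel [0.2616 0.3718 0.084 ] twist 12.8 alt -167.2 j7 -2.6
(np.float32(22.039488), np.float64(0.5513), np.float64(0.1852), np.float64(0.0))
[-0.17899639  0.42654095 -0.25087152  1.77918068  0.12750352  0.94647454
 -2.59713428]
```

>>> {"fn": "servo_tool", "kwargs": {
  "twist": [
    [0, 0, -10.5],
    [0, 0, -21],
    [0, 0, -31.5],
    [0, 0, -42],
    [0, 0, -52.5],
    [0, 0, -63],
    [0, 0, -73.5],
    [0, 0, -84]
  ],
  "travel": [
    [0.033, 0.0465, 0],
    [0.0655, 0.093, 0],
    [0.098, 0.1395, 0],
    [0.131, 0.186, 0],
    [0.1635, 0.2325, 0],
    [0.196, 0.279, 0],
    [0.229, 0.325, 0],
    [0.2616, 0.3718, 0]
  ],
  "gripper": [-0.1, -0.1, -0.1, -0.1, -0.1, -0.1, -0.1, -0.1]
}}

```text
clock: 13.3
eef_pos: [0.5836, -0.2704, 0.181]
tool_rot: [[0.633, 0.774, -0.0], [0.774, -0.633, 0.0], [0.0, -0.0, -1.0]]
contact_force: [0.1, 0.8, -0.4]
gripper_width: 0.552
grasp_force: 0.0
```

>>> {"fn": "servo_tool", "kwargs": {
  "twist": [
    [0, 0, -10.5],
    [0, 0, -21],
    [0, 0, -31.5],
    [0, 0, -42],
    [0, 0, -52.5],
    [0, 0, -63],
    [0, 0, -73.5],
    [0, 0, -83]
  ],
  "travel": [
    [0, 0, 0.01],
    [0, 0, 0.02],
    [0, 0, 0.03],
    [0, 0, 0.04],
    [0, 0, 0.05],
    [0, 0, 0.06],
    [0, 0, 0.07],
    [0, 0, 0.08]
  ],
  "gripper": [-0.1, -0.1, -0.1, -0.1, -0.1, -0.1, -0.1, -0.1]
}}

```text
clock: 14.3
eef_pos: [0.5837, -0.2684, 0.1005]
tool_rot: [[-0.691, 0.723, -0.0], [0.723, 0.691, 0.0], [0.001, 0.0, -1.0]]
contact_force: [-0.7, -0.5, 0.3]
gripper_width: 0.55
grasp_force: 0.0
```

>>> {"fn": "servo_tool", "kwargs": {
  "twist": [
    [0, 0, 0],
    [0, 0, 0],
    [0, 0, 0]
  ],
  "travel": [
    [0, 0, 0],
    [0, 0, 0],
    [0, 0, 0]
  ],
  "gripper": [-0.1, -0.1, -0.1]
}}

```text
clock: 14.68
eef_pos: [0.5841, -0.2684, 0.1017]
tool_rot: [[-0.685, 0.728, 0.0], [0.728, 0.685, -0.0], [-0.001, 0.0, -1.0]]
contact_force: [0.1, 0.5, -0.3]
gripper_width: 0.55
grasp_force: 0.0
```

```bash
python3 - <<'E'
from h import *
snap('wrist','w7'); r=fit('w7',NUTS['m18'][3],*NUTS['m18'][:3]);print(r)
goto(r[1],r[2],.027,r[3])
E
```

```text
(np.float32(142.63852), np.float64(0.58265), np.float64(-0.2672), np.float64(46.0))
at [ 0.5841 -0.2684  0.1017] ang 43.3 w 0.553 travel [ 0.0019 -0.0002  0.0747] twist -2.7 alt 177.3 j7 0.74
```

>>> {"fn": "servo_tool", "kwargs": {
  "twist": [
    [0, 0, -2.7],
    [0, 0, -2.7],
    [0, 0, -2.7],
    [0, 0, -2.7],
    [0, 0, -2.7],
    [0, 0, -2.7],
    [0, 0, -2.7],
    [0, 0, -2.7]
  ],
  "travel": [
    [0.0012, 0, 0.03],
    [0.0012, 0, 0.06],
    [0.0012, 0, 0.0755],
    [0.0012, 0, 0.0755],
    [0.0012, 0, 0.0755],
    [0.0012, 0, 0.0755],
    [0.0012, 0, 0.0755],
    [0.0012, 0, 0.0755]
  ],
  "gripper": [-0.1, -0.1, -0.1, -0.1, 1, 1, 1, 1]
}}

```text
clock: 15.72
eef_pos: [0.5838, -0.2677, 0.0272]
tool_rot: [[-0.72, 0.694, 0.002], [0.694, 0.72, -0.001], [-0.002, 0.001, -1.0]]
contact_force: [-0.8, 1.3, 7.4]
gripper_width: 0.302
grasp_force: 49.9
```

>>> {"fn": "servo_tool", "kwargs": {
  "twist": [
    [0, 0, 0],
    [0, 0, 0],
    [0, 0, 0],
    [0, 0, 0]
  ],
  "travel": [
    [0, 0, 0],
    [0, 0, -0.04],
    [0, 0, -0.09],
    [0, 0, -0.09]
  ],
  "gripper": [1, 1, 1, 1]
}}

```text
clock: 16.23
eef_pos: [0.5849, -0.2682, 0.1202]
tool_rot: [[-0.72, 0.694, 0.006], [0.694, 0.72, -0.003], [-0.006, 0.002, -1.0]]
contact_force: [-0.5, -0.6, -1.2]
gripper_width: 0.3
grasp_force: 49.4
```

```bash
python3 - <<'E'
from h import *
goto(.4894,.2222,.13,58.8)
E
```

```text
at [ 0.5849 -0.2682  0.1202] ang 46.1 w 0.3 travel [ 0.4089  0.2869 -0.0118] twist -12.7 alt 167.3 j7 0.79
```

>>> {"fn": "servo_tool", "kwargs": {
  "twist": [
    [0, 0, 0],
    [0, 0, -4],
    [0, 0, -8],
    [0, 0, -12.7],
    [0, 0, -12.7],
    [0, 0, -12.7],
    [0, 0, -12.7],
    [0, 0, -12.7]
  ],
  "travel": [
    [0.051, 0.0358, -0.01],
    [0.102, 0.0717, -0.01],
    [0.153, 0.1075, -0.01],
    [0.2044, 0.1434, -0.01],
    [0.2555, 0.1793, -0.01],
    [0.3066, 0.2151, -0.01],
    [0.3578, 0.251, -0.01],
    [0.4089, 0.2869, -0.01]
  ],
  "gripper": [1, 1, 1, 1, 1, 1, 1, 1]
}}

```text
clock: 17.23
eef_pos: [0.487, 0.2241, 0.1259]
tool_rot: [[-0.855, 0.519, 0.001], [0.519, 0.855, -0.0], [-0.001, 0.0, -1.0]]
contact_force: [1.4, -0.4, -0.7]
gripper_width: 0.298
grasp_force: 49.4
```

>>> {"fn": "servo_tool", "kwargs": {
  "twist": [
    [0, 0, 0],
    [0, 0, 0],
    [0, 0, 0]
  ],
  "travel": [
    [0, 0, 0],
    [0, 0, 0],
    [0, 0, 0]
  ],
  "gripper": [1, 1, 1]
}}

```text
clock: 17.6
eef_pos: [0.488, 0.221, 0.1256]
tool_rot: [[-0.854, 0.52, -0.0], [0.52, 0.854, -0.001], [-0.0, -0.0, -1.0]]
contact_force: [0.8, -1.1, -0.3]
gripper_width: 0.297
grasp_force: 49.4
```

```bash
python3 - <<'E'
from h import *
goto(.4894,.2222,.0302,58.8)
E
```

```text
at [0.488  0.221  0.1256] ang 58.7 w 0.297 travel [-0.0006  0.0018  0.0954] twist -0.1 alt 179.9 j7 0.08
```

>>> {"fn": "servo_tool", "kwargs": {
  "twist": [
    [0, 0, 0],
    [0, 0, 0],
    [0, 0, 0],
    [0, 0, 0],
    [0, 0, 0],
    [0, 0, 0]
  ],
  "travel": [
    [0, 0.001, 0.04],
    [0, 0.001, 0.075],
    [0, 0.001, 0.09],
    [0, 0.001, 0.096],
    [0, 0.001, 0.096],
    [0, 0.001, 0.096]
  ],
  "gripper": [1, 1, 1, 1, 1, 1]
}}

```text
clock: 18.35
eef_pos: [0.4886, 0.2234, 0.0307]
tool_rot: [[-0.855, 0.518, 0.001], [0.518, 0.855, 0.001], [-0.001, 0.001, -1.0]]
contact_force: [0.4, 0.3, -0.8]
gripper_width: 0.302
grasp_force: 49.4
```

>>> {"fn": "servo_tool", "kwargs": {
  "twist": [
    [0, 0, 0],
    [0, 0, 0],
    [0, 0, 0],
    [0, 0, 0],
    [0, 0, 0],
    [0, 0, 0],
    [0, 0, 0]
  ],
  "travel": [
    [0, 0, 0],
    [0, 0, 0],
    [0, 0, 0],
    [0, 0, -0.03],
    [0, 0, -0.08],
    [0, 0, -0.12],
    [0, 0, -0.12]
  ],
  "gripper": [0, 0, 0, 0, 0, 0, 0]
}}

```text
clock: 19.23
eef_pos: [0.4891, 0.2238, 0.1524]
tool_rot: [[-0.855, 0.518, 0.004], [0.518, 0.855, 0.001], [-0.003, 0.003, -1.0]]
contact_force: [0.2, -1.0, -1.5]
gripper_width: 0.5
grasp_force: 0.0
```

```bash
python3 - <<'E'
from h import *
goto(.449,-.077,.08,30)
goto(.449,-.077,.08,90)
E
```

```text
at [0.4891 0.2238 0.1524] ang 58.8 w 0.5 travel [-0.1214 -0.2783  0.0719] twist 28.8 alt -151.2 j7 0.11
at [0.4891 0.2238 0.1524] ang 58.8 w 0.5 travel [-0.1214 -0.2783  0.0719] twist -31.2 alt 148.8 j7 0.11
```

>>> {"fn": "servo_tool", "kwargs": {
  "twist": [
    [0, 0, 0],
    [0, 0, -8],
    [0, 0, -16],
    [0, 0, -24],
    [0, 0, -31.2],
    [0, 0, -31.2],
    [0, 0, -31.2],
    [0, 0, -31.2]
  ],
  "travel": [
    [-0.02, -0.046, 0],
    [-0.04, -0.092, 0],
    [-0.06, -0.138, 0],
    [-0.08, -0.184, 0.01],
    [-0.1, -0.23, 0.03],
    [-0.1214, -0.2783, 0.06],
    [-0.1214, -0.2783, 0.072],
    [-0.1214, -0.2783, 0.072]
  ],
  "gripper": [0.1, 0.1, 0.1, 0.1, 0.1, 0.1, 0.1, 0.1]
}}

```text
clock: 20.23
eef_pos: [0.4471, -0.077, 0.077]
tool_rot: [[-1.0, 0.0, -0.002], [0.0, 1.0, 0.001], [0.002, 0.001, -1.0]]
contact_force: [0.5, 1.0, 0.8]
gripper_width: 0.448
grasp_force: 0.0
```

>>> {"fn": "servo_tool", "kwargs": {
  "twist": [
    [0, 0, 0],
    [0, 0, 0]
  ],
  "travel": [
    [0, 0, 0],
    [0, 0, 0]
  ],
  "gripper": [0.1, 0.1]
}}

```text
clock: 20.48
eef_pos: [0.448, -0.0769, 0.0783]
tool_rot: [[-1.0, -0.001, 0.001], [-0.001, 1.0, -0.0], [-0.001, -0.0, -1.0]]
contact_force: [-0.4, -0.5, 0.5]
gripper_width: 0.446
grasp_force: 0.0
```

```bash
python3 - <<'E'
from h import *
snap('wrist','w8'); r=fit('w8',(.449,-.077),*NUTS['m12'][:3],N=160,s=.00025);print(r)
goto(r[1],r[2],.0255,90)
cv2.imwrite('pics/w8b.png',cv2.imread('pics/w8.png'))
E
```

```text
(np.float32(143.51103), np.float64(0.44625000000000004), np.float64(-0.07625), np.float64(29.999999999999996))
at [ 0.448  -0.0771  0.0783] ang 90.1 w 0.45 travel [0.0018 0.0009 0.0528] twist 0.1 alt -179.9 j7 1.08
```

View pics/w8b.png

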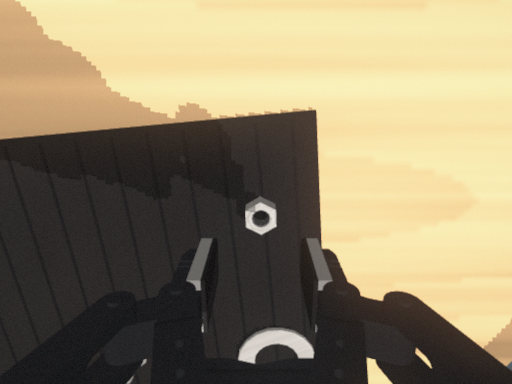

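The M12 sits at (261,217), midway between the open pads with flats parallel to them. I'll descend and grip it.

>>> {"fn": "servo_tool", "kwargs": {
  "twist": [
    [0, 0, 0],
    [0, 0, 0],
    [0, 0, 0],
    [0, 0, 0],
    [0, 0, 0],
    [0, 0, 0],
    [0, 0, 0],
    [0, 0, 0]
  ],
  "travel": [
    [0.001, 0.0005, 0.02],
    [0.001, 0.0005, 0.04],
    [0.001, 0.0005, 0.0525],
    [0.001, 0.0005, 0.0525],
    [0.001, 0.0005, 0.0525],
    [0.001, 0.0005, 0.0525],
    [0.001, 0.0005, 0.0525],
    [0.001, 0.0005, 0.0525]
  ],
  "gripper": [0.1, 0.1, 0.1, 0.1, 1, 1, 1, 1]
}}

```text
clock: 21.52
eef_pos: [0.4469, -0.0771, 0.026]
tool_rot: [[-1.0, 0.0, 0.001], [0.0, 1.0, -0.0], [-0.001, -0.0, -1.0]]
contact_force: [-2.0, 0.9, 6.4]
gripper_width: 0.189
grasp_force: 48.7
```

>>> {"fn": "servo_tool", "kwargs": {
  "twist": [
    [0, 0, 0],
    [0, 0, 0],
    [0, 0, 0],
    [0, 0, 0]
  ],
  "travel": [
    [0, 0, 0],
    [0, 0, -0.04],
    [0, 0, -0.1],
    [0, 0, -0.1]
  ],
  "gripper": [1, 1, 1, 1]
}}

```text
clock: 22.02
eef_pos: [0.4483, -0.0777, 0.1288]
tool_rot: [[-1.0, 0.001, 0.005], [0.001, 1.0, -0.002], [-0.005, -0.002, -1.0]]
contact_force: [-0.4, -1.0, -1.1]
gripper_width: 0.187
grasp_force: 49.3
```

```bash
python3 - <<'E'
from h import *
goto(.4262,.2605,.13,58.8)
E
```

```text
at [ 0.4483 -0.0777  0.1288] ang 89.9 w 0.187 travel [ 0.0224  0.3382 -0.0022] twist 31.1 alt -148.9 j7 1.17
```

>>> {"fn": "servo_tool", "kwargs": {
  "twist": [
    [0, 0, 0],
    [0, 0, 8],
    [0, 0, 16],
    [0, 0, 24],
    [0, 0, 31.1],
    [0, 0, 31.1],
    [0, 0, 31.1],
    [0, 0, 31.1]
  ],
  "travel": [
    [0.004, 0.055, 0],
    [0.008, 0.11, 0],
    [0.012, 0.165, 0],
    [0.016, 0.22, 0],
    [0.019, 0.275, 0],
    [0.0224, 0.33, 0],
    [0.0224, 0.338, 0],
    [0.0224, 0.338, 0]
  ],
  "gripper": [1, 1, 1, 1, 1, 1, 1, 1]
}}

```text
clock: 23.02
eef_pos: [0.424, 0.2608, 0.125]
tool_rot: [[-0.857, 0.516, -0.001], [0.516, 0.857, -0.0], [0.0, -0.001, -1.0]]
contact_force: [0.0, -0.4, -0.9]
gripper_width: 0.19
grasp_force: 49.3
```

>>> {"fn": "servo_tool", "kwargs": {
  "twist": [
    [0, 0, 0],
    [0, 0, 0]
  ],
  "travel": [
    [0, 0, 0],
    [0, 0, 0]
  ],
  "gripper": [1, 1]
}}

```text
clock: 23.28
eef_pos: [0.4247, 0.2595, 0.1253]
tool_rot: [[-0.855, 0.518, -0.0], [0.518, 0.855, -0.0], [-0.0, -0.0, -1.0]]
contact_force: [0.2, -0.3, -0.4]
gripper_width: 0.19
grasp_force: 49.3
```

```bash
python3 - <<'E'
from h import *
goto(.4262,.2605,.029,58.8)
E
```

```text
at [0.4247 0.2595 0.1253] ang 58.8 w 0.19 travel [-0.0008  0.0016  0.0963] twist -0.0 alt 180.0 j7 -0.04
```

>>> {"fn": "servo_tool", "kwargs": {
  "twist": [
    [0, 0, 0],
    [0, 0, 0],
    [0, 0, 0],
    [0, 0, 0],
    [0, 0, 0],
    [0, 0, 0]
  ],
  "travel": [
    [-0.0005, 0.001, 0.04],
    [-0.0005, 0.001, 0.075],
    [-0.0005, 0.001, 0.09],
    [-0.0005, 0.001, 0.0965],
    [-0.0005, 0.001, 0.0965],
    [-0.0005, 0.001, 0.0965]
  ],
  "gripper": [1, 1, 1, 1, 1, 1]
}}

```text
clock: 24.02
eef_pos: [0.4257, 0.2617, 0.0297]
tool_rot: [[-0.856, 0.517, 0.001], [0.517, 0.856, 0.001], [-0.001, 0.001, -1.0]]
contact_force: [-0.5, -0.2, 0.9]
gripper_width: 0.187
grasp_force: 49.3
```

>>> {"fn": "servo_tool", "kwargs": {
  "twist": [
    [0, 0, 0],
    [0, 0, 0],
    [0, 0, 0],
    [0, 0, 0],
    [0, 0, 0],
    [0, 0, 0],
    [0, 0, 0],
    [0, 0, 0]
  ],
  "travel": [
    [0, 0, 0],
    [0, 0, 0],
    [0, 0, 0],
    [0, 0, -0.03],
    [0, 0, -0.08],
    [0, 0, -0.13],
    [0, 0, -0.19],
    [0.0, 0.0, -0.25]
  ],
  "gripper": [0.1, 0.1, 0.1, 0.1, 0.1, 0.1, 0.1, 0.1]
}}

```text
clock: 25.02
eef_pos: [0.4248, 0.2614, 0.2807]
tool_rot: [[-0.856, 0.516, -0.0], [0.516, 0.856, -0.0], [0.0, -0.0, -1.0]]
contact_force: [0.4, -0.3, -0.4]
gripper_width: 0.449
grasp_force: 0.0
```

>>> {"fn": "servo_tool", "kwargs": {
  "twist": [
    [0, 0, 0],
    [0, 0, 0],
    [0, 0, 0],
    [0, 0, 0]
  ],
  "travel": [
    [-0.05, 0, 0],
    [-0.1, 0, 0],
    [-0.1, 0, 0],
    [-0.1, 0, 0]
  ],
  "gripper": [0.1, 0.1, 0.1, 0.1]
}}

```text
clock: 25.52
eef_pos: [0.5103, 0.2101, 0.2786]
tool_rot: [[-0.856, 0.516, -0.001], [0.516, 0.856, 0.0], [0.001, -0.0, -1.0]]
contact_force: [-0.6, -0.1, -0.0]
gripper_width: 0.452
grasp_force: 0.0
```

```bash
python3 - <<'E'
from h import *
snap('wrist','w9'); a=grid('w9',(.616,.1455),-31.2,'w9b',0,0,512,384,1.5)
s=robot.sense();print(s['clock'],s['contact_force'],s['eef_pos'])
E
```

```text
25.575 [ 0.41031826  1.10956859 -0.78766492] [0.51009546 0.21047089 0.27882767]
```

View pics/w9b.png

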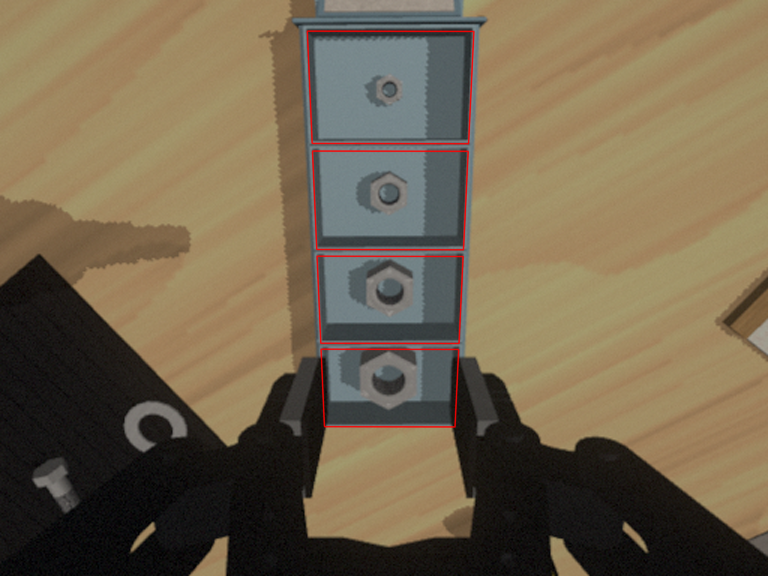

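All four nuts lie flat in their boxes: M12 at (389,90) next to the label card, M18 (389,192), M24 (389,288) and M30 (389,380) at the back. The washer and bolt are undisturbed on the mat and the arm is clear.

```bash
python3 -c "
from rig import robot
print(robot.hand_in())"
```

```text
the job is handed in; nothing more can be done
None
```

The four nuts are in their boxes in order of size, M12 at the front to M30 at the back, each lying flat in the last picture; the washer and bolt were left in place, and I handed the job in at about 26 s of the 102 s (no verdict came back).

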